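Seat the blue drilling template on the bangle jig

TASK

Slide the blue template off the wooden jig's raised loading step and over the lower deck until its two round holes drop over the two brass pins and it lies flat on the deck, then let go. Keep it low on the way, never raised more than about 2 cm above the step, and leave the orange template where it lies on the step.

Things in the scene. Friction and masses are not known exactly. Their poses are not given: they have to be found in the camera images.
- blue_template: Blue plastic plate 90 (x) x 116 (y) x 6 mm, about 130 g, on the jig's step. Two round through-holes, 29 mm across, at x = 0, y = -35 and +35 mm; two narrow slots near its long edges. White grip bar on its centre, 40 mm long (along x), 12 mm wide (along y), its top 34 mm above the plate's underside. Origin: centre of the underside; z up. Half turn: same.
- orange_template: Orange plastic plate of the same outline, thickness and grip bar, also lying on the step, but with its two 29 mm holes only 50 mm apart, so it does not fit the pins. Origin: centre of the underside.
- jig: Fixed wooden jig, 230 (x) x 360 (y) mm. Origin: centre of its underside on the table; z up, x from step to pins. Pale loading step: x = -115 to -20 mm, full width, top 30 mm above the table. Darker lower deck: x = -20 to +115 mm, top 18 mm above the table. Two loose rings, 8 mm high (tops below step level), lie at the deck's far ends, not part of the job.
- jig_pins (a point): Point on the deck's top midway between the two fixed brass pins (axes as the jig's; 43 mm from its origin along x). Pins at y = -35 and +35 mm, 11 mm high (tips 1 mm below step level), tapered from 20 mm across at the deck to about 8 at the tip: they centre holes lowered within about 9 mm. The seated template's origin lies here within a few mm, its x along the jig's x, either way round.
Things that resemble listed ones, but are neither listed nor needed, are in the scene too. There is more than one size of the blue_template; the job needs the largest.

How it is judged (in metres and radians):
At the end, for the whole second after the job is handed in: The blue template lies flat on the lower deck (underside within 4 mm of the deck, tilt below 3.4 degrees) with both holes over the brass pins (centre within 12 mm of the point between the pins, turned at most 15 degrees from the jig), at rest; the orange template has moved less than 30 mm (horizontal distance between blue_template and jig_pins below 0.012 m and z of blue_template in the frame of jig_pins below 0.004 m and angle between blue_template's own z axis and vertical below 0.06 rad and angle between the x axis of blue_template and the x axis of jig, either way round below 0.26 rad and linear speed of blue_template below 0.02 m/s and distance of orange_template from where it was at the start of the episode below 0.03 m); the robot touches nothing.
It fails at once if The blue template is raised more than 40 mm above the step (z of blue_template in the frame of jig above 0.07 m).
It also fails if it takes over 32 s, if anything falls off the work surface, if the arm or the gripper's body presses on something with over 40 N, if the wrist force passes 120 N, or if a joint passes its speed limit or range.

ROBOT

A 7-joint arm with a two-finger parallel gripper is mounted at the origin on the work surface. World frame = base frame: x ahead of the robot, y to its left, z up, the work surface at z = 0. Lengths are in mm, angles in rad, forces in N, time in s.
With the tool pointing down it reaches from about 400 to 875 mm from the base axis. Payload 4.4 kg.
Tool frame: the origin (TCP) lies midway between the tips of the shut fingers; the grasp point (between the pads) lies 19 mm behind it; z points along the fingers, y is the line along which they close (so a half turn about z gives the same grasp; the last joint's range is limited). The gripper opens to 85 mm and grips with 20 to 120 N. Pads are 22 mm wide; open, the fingers measure 114 mm over their backs; the gripper's body (76 mm by 85 mm) begins 54 mm behind the grasp point. The pads swing forward as they close: fully open they stand 13 mm farther back than shut.
Start: joints at [-1.22, 0.628, 0.038, 1.517, -0.027, 0.996, -0.02], TCP at [263.122, 594.377, 231.313] pointing down, gripper open.
Joint ranges: [-3.06, 3.06], [-0.37, 2.12], [-1.25, 1.32], [0.18, 2.47], [-1.1, 4.24], [0.23, 1.98], [-2.94, 2.94]. Speed limits (rad/s): [2.57, 2.57, 3.14, 3.14, 3.14, 3.14, 3.14].

INTERFACE

Orientations are given as [roll, pitch, yaw] about the fixed x, y, z axes, in that order (R = Rz(yaw) Ry(pitch) Rx(roll)).
In Python, from cell import ctrl gives the robot as it stands. The module is installed in compiled form; this text tells all that it offers.
- The arm moves only by the tool step_arm, never from a script. Its argument "commands" is one flat list of numbers, 7 for each row, row after row: the shift along the tool's x, y, z in cm, then the turn, a rotation vector about the tool's x, y, z in rad, then the opening, from 0 (shut) to 1 (fully open). A call has 1 to 10 rows; each row is the pose to reach, as a shift and turn from the pose commanded when the call began, along the tool's axes at that moment; what a row does not reach only later rows make up. A row lasts 1/10 s, in which the tool goes at most 50 mm and 8.59 degrees, less where a joint would pass 70% of its speed; a pose out of reach is approached as far as the arm can. A call with a gripper value outside its range is refused whole. The fingers move at their own pace and stop on an object; the grip force is fixed at half the most. Time passes only in rows, so rows that repeat a pose let the fingers close. It gives the time, the measured TCP pose, the force, the opening and the grip force at its end, in the units of the state.
- ctrl.read_state(): the state, without advancing time (a new reading comes with each control period).
- ctrl.get_image(name): name is "side" or "top" or "wrist"; returns a dict with "image" (400x640x3 uint8, red, green, blue), "range_z" (400x640 float32, mm along the optical axis (not along the pixel's ray), 0 where there is no reading), "vfov" (degrees; the focal length in pixels is half the picture's height over the tangent of half this angle, whatever the lens; pixels are square), "cx", "cy" (the principal point, pixels), "world_to_cam" (4x4, takes a point from world to camera coordinates). Camera axes: x right, y down, z forward; pixel columns grow to the right and rows downward; lengths in mm; the calibration is good to about 2 mm. A picture is of the moment at which its call begins.
- ctrl.finish_job(): hands the job in; it is judged then, once.
The state is a dict: "clock": time; "qpos": joint angles; "qd": joint speeds; "tau": joint torques, N m; "eef_pos": TCP position; "tool_rot": TCP orientation; "force": force on the tool from outside, world axes, zero at the start; "torque": the same for the moment, N m; "width": finger opening in mm; "gripper_force": force on a finger pad.
Only numpy, scipy, OpenCV 4.12 (cv2) and the standard library are available. Lean on these libraries where they do the work, as an engineer would, in place of code of your own. Each camera call takes 0.05 s, during which the arm holds its last target. There are 200 camera calls.

## Working session

There is one attempt and no reset: what is moved stays moved. The work goes in short steps, Python scripts to look and compute and a tool call to move; the robot and the scene stay as the last step left them, time stands still between calls to the robot, and variables do not carry over. Pictures are saved under pics/ and viewed, at most 10 in all, crops included, and the job is handed in when it is done.

Besides the shell and the picture viewer there is one more tool, called after "Request:" by a JSON object that holds its "method" and its "body". step_arm: Moves the arm, as the interface text tells. Its arguments: {"type":"object","properties":{"commands":{"type":"array"}},"required":["commands"]}

```bash
mkdir -p pics; python3 - <<'E'
from cell import ctrl
import cv2,pickle,numpy as np
s=ctrl.read_state(); print(s['clock'],s['eef_pos'],s['tool_rot'],s['width'])
for n in('top','side'):
    d=ctrl.get_image(n); pickle.dump(d,open(n+'.pkl','wb'))
    cv2.imwrite(f'pics/{n}0.png',d['image'][:,:,::-1]); print(n,d['vfov'],d['cx'],d['cy'],np.round(d['world_to_cam'],3).tolist())
E
```

```text
0.0 [262.8540424  593.77545429 230.37139209] [-3.13962964e+00  2.03414086e-05  2.72478262e+00] 85.62824876091763
top 54.082898389736 321.1488943623588 202.79115108904156 [[0.018, -1.0, 0.007, 43.976], [-0.999, -0.018, -0.04, 455.497], [0.04, -0.006, -0.999, 692.537], [0.0, 0.0, 0.0, 1.0]]
side 53.891854379270306 319.77114869049285 193.40827559250968 [[0.895, -0.446, -0.003, -370.883], [-0.341, -0.68, -0.65, 226.803], [0.287, 0.583, -0.76, 717.664], [0.0, 0.0, 0.0, 1.0]]
```

View pics/top0.png

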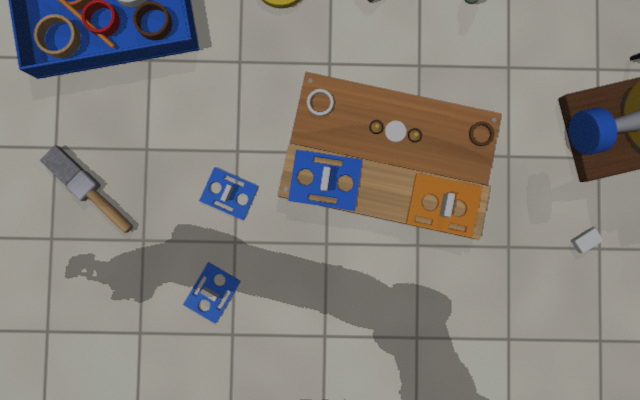

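View pics/side0.png

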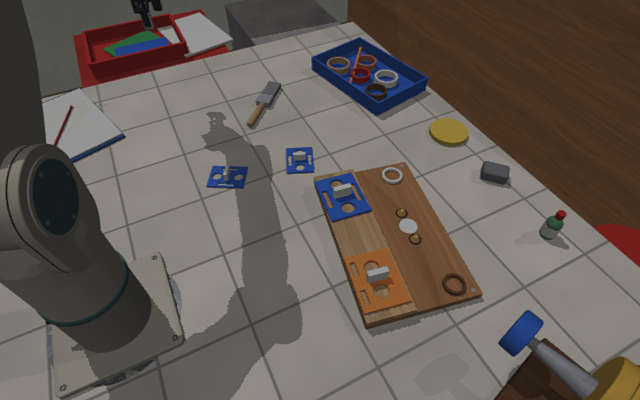

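The top view shows three blue plates: a large one on the step at (325,180) and small ones at (229,193) and (211,293). The orange plate is at (446,205) and the pins at (376,127) and (414,135). The blue tray at top left and the blue mallet head at (592,131) are also blue. By the description I choose (325,180): it lies on the step and is the largest. Next I measure it and check it in a crop.

```bash
cat > h.py <<'E'
import numpy as np,cv2
def ray(d,px,z):
    px=np.atleast_2d(np.asarray(px,float)); f=200/np.tan(np.radians(d['vfov'])/2)
    W=d['world_to_cam']; R=W[:3,:3]; c=-R.T@W[:3,3]
    v=np.c_[(px[:,0]-d['cx'])/f,(px[:,1]-d['cy'])/f,np.ones(len(px))]@R
    return c+v*((z-c[2])/v[:,2])[:,None]
def blobs(m,amin):
    n,l,s,c=cv2.connectedComponentsWithStats(m.astype(np.uint8))
    return [(l==i,s[i,4],c[i]) for i in range(1,n) if s[i,4]>=amin]
def rect(d,m,z):
    cs,_=cv2.findContours(m.astype(np.uint8),cv2.RETR_EXTERNAL,cv2.CHAIN_APPROX_NONE)
    p=ray(d,max(cs,key=len)[:,0],z)[:,:2].astype(np.float32)
    r=cv2.minAreaRect(p); b=cv2.boxPoints(r); e=[b[1]-b[0],b[2]-b[1]]
    L=max(e,key=np.linalg.norm); S=min(e,key=np.linalg.norm)
    if S[0]<0:S=-S
    return np.round(r[0],1),round(float(np.linalg.norm(S)),1),round(float(np.linalg.norm(L)),1),round(float(np.arctan2(S[1],S[0])),3)
def hsv(d): return cv2.cvtColor(d['image'],cv2.COLOR_RGB2HSV)
E
python3 - <<'E'
import pickle
from h import *
d=pickle.load(open('top.pkl','rb')); H=hsv(d); rz=d['range_z']
blue=(H[...,0]>105)&(H[...,0]<128)&(H[...,1]>150)&(H[...,2]>60)
for m,a,c in blobs(blue,300): print('blue',a,c.round(1),rect(d,m,36), 'range',np.median(rz[m]))
org=(H[...,0]>8)&(H[...,0]<18)&(H[...,1]>215)&(H[...,2]>150)
for m,a,c in blobs(org,300): print('org',a,c.round(1),rect(d,m,36))
# heights via range
f=200/np.tan(np.radians(d['vfov'])/2);v,u=np.mgrid[:400,:640]
P=np.stack([(u-d['cx'])/f*rz,(v-d['cy'])/f*rz,rz],-1)-d['world_to_cam'][:3,3]; P=P@d['world_to_cam'][:3,:3]
Z=P[...,2]
for n,(x,y) in dict(step=(385,195),deck=(400,105),plate=(348,165),bar=(326,176),disc=(396,131),pin1=(376,127),pin2=(415,135)).items(): print(n,P[y,x].round(1))
jig=blobs((Z>12)&(rz>0)&(u>270)&(u<510)&(v>65)&(v<245),5000)
for m,a,c in jig: print('jig',a,c,rect(d,m,22))
for n,lo in (('pins',23),):
    w=(Z>lo)&(Z<33)&(u>360)&(u<430)&(v>110)&(v<145)
    for m,a,c in blobs(w,8): print('raised on deck',a,c.round(1),np.median(Z[m]),P[m].mean(0).round(1))
w=(Z>50)&(u>300)&(u<350)&(v>160)&(v<205)
print('bar',[(a,rect(d,m,64)) for m,a,c in blobs(w,50)])
cv2.imwrite('pics/crop0.png',cv2.resize(d['image'][65:245,270:510,::-1],None,fx=3,fy=3,interpolation=cv2.INTER_CUBIC))
for px in ((376,127),(414.5,135)): print(ray(d,px,24).round(1))
E
```

```text
blue 5881 [104.4  38.1] (array([757.9, 438.2]), 145.1, 310.8, 0.198) range 714.032
blue 301 [100.8  17.8] (array([769.9, 443.5]), 32.1, 33.1, 0.021) range 716.4636
blue 439 [152.4  20.5] (array([766.5, 352.7]), 39.2, 40.2, 0.021) range 716.70435
blue 554 [57.2 36.1] (array([736.4, 516.9]), 43.3, 46.2, -1.55) range 714.63226
blue 1772 [592.6 130.6] (array([ 587.9, -418.5]), 76.7, 83.4, 0.236) range 588.75464
blue 2329 [324.6 179.9] (array([493.4,  46.6]), 88.8, 114.5, -0.135) range 676.03577
blue 1121 [228.5 193.3] (array([467.2, 211.9]), 62.9, 82.0, -0.389) range 705.66766
blue 1156 [211.6 292.5] (array([297.4, 236.3]), 63.2, 82.0, 1.064) range 698.59717
step [469.4 -58.8  29.7]
deck [631.2 -85.4  19.8]
plate [519.8   6.9  36.1]
bar [497.   45.1  63.3]
disc [584.6 -79.   18.4]
pin1 [589.  -42.   27.4]
pin2 [ 576.1 -110.8   27.5]
jig 26019 [390.64176179 155.20342826] (array([540.4, -70.4]), 231.4, 363.8, -0.194)
raised on deck 61 [376.8 126. ] 26.54554236326889 [591.  -43.6  26.6]
raised on deck 63 [415.3 134.1] 27.290894910635974 [ 577.9 -111.4   26.8]
bar [(np.int32(178), (array([493.5,  46.2]), 12.6, 40.5, 1.477))]
[[589.8 -42.5  24. ]]
[[ 576.9 -110.7   24. ]]
```

View pics/crop0.png

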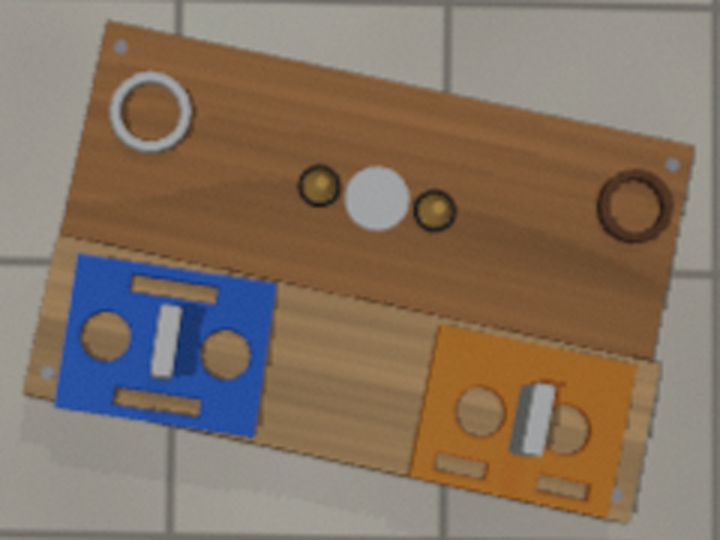

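The crop confirms the choice: large blue plate (89x115 mm measured, 70 mm hole spacing, slots along its long edges, white bar at about (175,340) in the crop). Its centre is (493,46) with yaw -0.135. The pin midpoint is about (583.5,-77.5) and the jig yaw about -0.19. The disc between the pins is flat on the deck. Now I move above the bar.

Request:
{"method": "step_arm", "body": {"commands": [-2,-1.9,0.4,0,0,-0.02,0.6,-5,-4.7,1,0,0,-0.04,0.6,-8.3,-7.8,1.9,0,0,-0.06,0.6,-11.6,-10.9,2.7,0,0,-0.08,0.6,-14.9,-14,3.5,0,0,-0.1,0.6,-18.2,-17.1,4.2,0,0,-0.12,0.6,-21.5,-20.2,5,0,0,-0.14,0.6,-24.8,-23.3,5.7,0,0,-0.16,0.6,-28.1,-26.4,6.5,0,0,-0.18,0.6,-31.4,-29.6,7.3,0,0,-0.2,0.6]}}

```text
clock: 1.1
eef_pos: [430.8, 195.0, 157.9]
tool_rot: [3.141, 0.0, 2.926]
force: [0.9, -0.1, -0.2]
width: 51.3
gripper_force: 0.0
```

Request:
{"method": "step_arm", "body": {"commands": [-2.3,-3.2,1,0,0,-0.02,0.6,-4.6,-6.5,2,0,0,-0.04,0.6,-6.7,-9.5,3,0,0,-0.06,0.6,-8.4,-12,4,0,0,-0.08,0.6,-9.2,-13.0,4.8,0,0,-0.082,0.6,-9.4,-13.3,4.8,0,0,-0.082,0.6,-9.4,-13.3,4.8,0,0,-0.082,0.6]}}

```text
clock: 1.8
eef_pos: [493.2, 47.4, 110.2]
tool_rot: [3.141, -0.001, 3.007]
force: [0.1, 0.3, 1.3]
width: 51.1
gripper_force: 0.0
```

```bash
python3 - <<'E'
from cell import ctrl
from h import *
d=ctrl.get_image('wrist'); s=ctrl.read_state(); print(s['clock'],s['eef_pos'],s['tool_rot'])
H=hsv(d)
b=(H[...,0]>105)&(H[...,0]<128)&(H[...,1]>150)&(H[...,2]>50)
for m,a,c in blobs(b,2000): print(a,c,rect(d,m,36))
w=(H[...,1]<50)&(H[...,2]>110)
for m,a,c in blobs(w,800): print('white',a,c.round(),rect(d,m,64))
cv2.imwrite('pics/wrist1.png',d['image'][:,:,::-1])
E
```

```text
1.85 [493.2479313   48.18503972 110.47318566] [ 3.14061453e+00 -3.75796145e-04  3.00848788e+00]
5567 [520.25651159 139.93371654] (array([461.5, 200.1]), 58.0, 76.5, -0.392)
11081 [318.98077791 202.92554824] (array([493.1,  48.5]), 89.3, 115.3, -0.135)
2851 [604.61171519 379.82777973] (array([711.8, 295.3]), 62.6, 73.8, 0.197)
white 126388 [384. 126.] (array([444.6, 123.1]), 231.6, 496.5, -0.615)
white 810 [544. 149.] (array([460.7, 197.8]), 17.9, 24.3, 1.192)
white 2718 [ 25. 203.] (array([ 452.2, -144.7]), 34.6, 45.9, 1.381)
white 1062 [319. 220.] (array([490.5,  48.6]), 25.0, 46.1, -1.335)
white 4490 [ 32. 365.] (array([ 582. , -185.6]), 75.9, 118.6, 1.105)
white 982 [350. 337.] (array([591.9,  59.4]), 39.0, 40.6, 1.493)
white 1261 [435. 382.] (array([650.2, 122.8]), 30.4, 64.0, -1.128)
white 1081 [200. 385.] (array([623.1, -75.7]), 38.5, 38.9, -0.19)
```

View pics/wrist1.png

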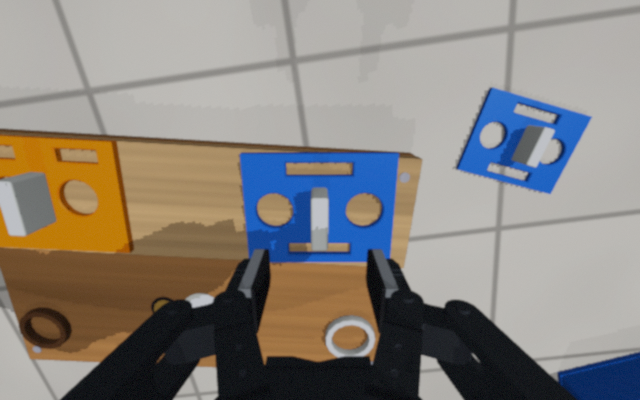

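The wrist view shows the bar at (319,218), midway between the fingers at (250,280) and (385,280), and the plate yaw is again -0.135. I descend and grip.

Request:
{"method": "step_arm", "body": {"commands": [0,0,1.5,0,0,0,0.6,0,0,3,0,0,0,0.6,0,0,4.5,0,0,0,0.6,0,0,6,0,0,0,0.6,0,0,7,0,0,0,0.6,0,0,7,0,0,0,0.4,0,0,7,0,0,0,0.2,0,0,7,0,0,0,0,0,0,7,0,0,0,0,0,0,7,0,0,0,0]}}

```text
clock: 2.85
eef_pos: [494.1, 46.9, 41.1]
tool_rot: [3.141, 0.001, 3.007]
force: [-1.0, 1.2, 6.8]
width: 10.7
gripper_force: 60.2
```

Request:
{"method": "step_arm", "body": {"commands": [0,0,0,0,0,0,0,0,0,-0.2,0,0,0,0,0,0,-0.5,0,0,0,0,0,0,-0.5,0,0,0,0]}}

```text
clock: 3.25
eef_pos: [493.8, 46.3, 45.6]
tool_rot: [-3.142, 0.0, 3.006]
force: [0.1, 0.0, -2.1]
width: 11.1
gripper_force: 59.0
```

```bash
python3 - <<'E'
from cell import ctrl
from h import *
s=ctrl.read_state(); print(s['clock'],s['eef_pos'],s['tool_rot'],s['width'],s['gripper_force'],s['force'])
for n in('wrist','top'):
    d=ctrl.get_image(n)
    H=hsv(d); b=(H[...,0]>105)&(H[...,0]<128)&(H[...,1]>150)&(H[...,2]>50)
    for m,a,c in blobs(b,1500): print(n,a,c,rect(d,m,41))
    cv2.imwrite(f'pics/{n}2.png',d['image'][:,:,::-1])
E
```

```text
3.25 [493.76304675  46.25252181  45.59787983] [-3.14157433e+00  4.78356288e-04  3.00639238e+00] 11.08471430111922 59.00036036968231 [ 0.11425523  0.03843583 -2.12312726]
wrist 8256 [572.39280523 153.35416667] (array([457.3, 188. ]), 53.6, 71.5, -0.394)
wrist 16517 [318.04752679 224.71175153] (array([485.6,  47.4]), 76.9, 115.1, -0.135)
top 7276 [97.75893348 37.88249038] (array([755.5, 435.4]), 144.1, 308.5, 0.199)
```

View pics/wrist2.png

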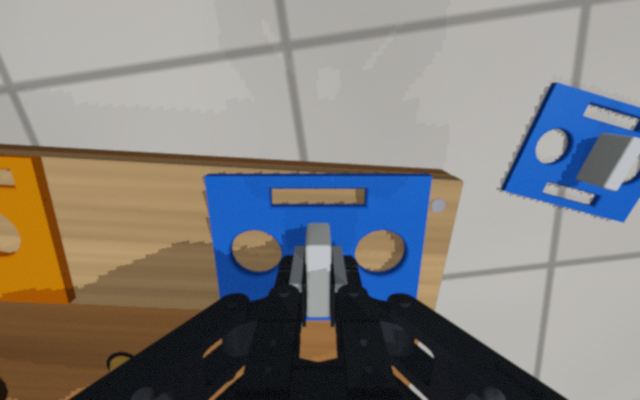

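The wrist view shows the bar held between the pads at (318,265) with the plate level, 5 mm up. I carry it low, away from the step first, then sideways to the pins.

Request:
{"method": "step_arm", "body": {"commands": [-1.5,-0.5,0,0,0,0.01,0,-4,-1.5,0,0,0,0.02,0,-6.5,-3,0,0,0,0.03,0,-8.5,-5,0,0,0,0.04,0,-9.7,-7,0,0,0,0.05,0,-10.3,-9,0,0,0,0.055,0,-10.5,-10.5,0,0,0,0.055,0,-10.6,-11.1,0,0,0,0.055,0,-10.6,-11.1,0,0,0,0.055,0,-10.6,-11.1,0,0,0,0.055,0]}}

```text
clock: 4.35
eef_pos: [583.4, -76.3, 45.2]
tool_rot: [3.141, -0.001, 2.953]
force: [-0.3, 0.4, -1.5]
width: 10.7
gripper_force: 59.0
```

```bash
python3 - <<'E'
from cell import ctrl
from h import *
s=ctrl.read_state(); print(s['clock'],s['eef_pos'],s['tool_rot'],s['width'],s['gripper_force'],s['force'])
im=[]
for n in('wrist','side'):
    d=ctrl.get_image(n)
    H=hsv(d); b=(H[...,0]>105)&(H[...,0]<128)&(H[...,1]>150)&(H[...,2]>50)
    for m,a,c in blobs(b,1500): print(n,a,c,rect(d,m,41))
    im.append(d['image'][:,:,::-1])
cv2.imwrite('pics/p3.png',np.vstack([cv2.resize(im[0],(480,300)),cv2.resize(im[1][150:330,300:588],(480,300))]))
E
```

```text
4.35 [583.40685931 -76.31985251  45.23532679] [ 3.14050892e+00 -6.34137137e-04  2.95297914e+00] 10.681841013914212 58.98444414138794 [-0.34303367  0.40252421 -1.51724768]
wrist 16494 [317.61210137 225.04316721] (array([575.5, -74.8]), 77.4, 114.6, -0.19)
side 3070 [367.93029316  75.56807818] (array([785.1, 431. ]), 238.1, 333.5, 0.2)
```

View pics/p3.png

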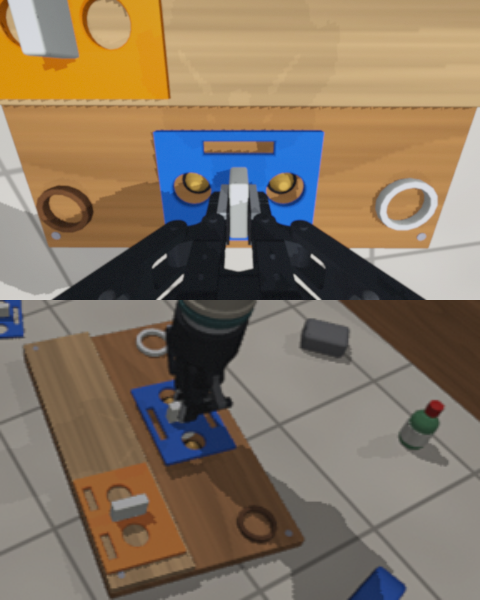

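Both holes show the pins inside them, at (194,187) and (285,187) in the wrist view. I lower slowly.

Request:
{"method": "step_arm", "body": {"commands": [0,0,0.3,0,0,0,0,0,0,0.6,0,0,0,0,0,0,0.9,0,0,0,0,0,0,1.2,0,0,0,0,0,0,1.4,0,0,0,0,0,0,1.5,0,0,0,0,0,0,1.6,0,0,0,0,0,0,1.6,0,0,0,0]}}

```text
clock: 5.25
eef_pos: [583.7, -77.8, 29.3]
tool_rot: [3.142, 0.0, 2.952]
force: [-0.8, -0.0, -1.8]
width: 11.2
gripper_force: 59.1
```

Request:
{"method": "step_arm", "body": {"commands": [0,0,0.1,0,0,0,0,0,0,0.15,0,0,0,0,0,0,0.15,0,0,0,0.15,0,0,0.15,0,0,0,0.4,0,0,0.1,0,0,0,0.4,0,0,0,0,0,0,0.4,0,0,-1.5,0,0,0,0.4,0,0,-4.5,0,0,0,0.4,0,0,-8,0,0,0,0.4,0,0,-10,0,0,0,0.4]}}

```text
clock: 6.25
eef_pos: [585.1, -77.9, 132.8]
tool_rot: [3.141, 0.004, 2.952]
force: [-0.5, 0.1, 0.1]
width: 34.1
gripper_force: 0.0
```

Request:
{"method": "step_arm", "body": {"commands": [4,0,-2,0,0,0,0.4,8,0,-4,0,0,0,0.4,10,0,-5,0,0,0,0.4,10,0,-5,0,0,0,0.4]}}

```text
clock: 6.65
eef_pos: [483.4, -58.5, 181.7]
tool_rot: [-3.141, 0.001, 2.952]
force: [1.1, -0.2, -0.5]
width: 34.4
gripper_force: 0.0
```

```bash
python3 - <<'E'
from cell import ctrl
from h import *
s=ctrl.read_state(); print(s['clock'],s['eef_pos'],s['width'],s['force'])
im=[]
for n in('wrist','side'):
    d=ctrl.get_image(n);rz=d['range_z']
    H=hsv(d); b=(H[...,0]>105)&(H[...,0]<128)&(H[...,1]>150)&(H[...,2]>50)
    f=200/np.tan(np.radians(d['vfov'])/2);v,u=np.mgrid[:400,:640];W=d['world_to_cam']
    P=(np.stack([(u-d['cx'])/f*rz,(v-d['cy'])/f*rz,rz],-1)-W[:3,3])@W[:3,:3]
    for m,a,c in blobs(b,500):
        q=P[m&(rz>0)]; A=np.c_[q[:,:2]-q[:,:2].mean(0),np.ones(len(q))]
        print(n,a,c.round(),rect(d,m,24),'plane',np.linalg.lstsq(A,q[:,2],rcond=None)[0].round(3),'med z',np.median(q[:,2]))
    im.append(d['image'][:,:,::-1])
cv2.imwrite('pics/p4.png',np.vstack([cv2.resize(im[0],(480,300)),cv2.resize(im[1][150:330,300:588],(480,300))]))
E
```

```text
6.65 [483.42417639 -58.52898447 181.66761569] 34.36679774112648 [ 1.07497588 -0.24601043 -0.5210027 ]
wrist 3679 [580. 112.] (array([464.7, 204.5]), 62.3, 82.6, -0.392) plane [0.000e+00 1.000e-03 4.746e+00] med z 4.768337264532649
wrist 3590 [318. 259.] (array([581.9, -77.3]), 88.0, 114.6, -0.19) plane [-0.512  0.107 29.867] med z 23.932555339992906
wrist 2227 [628. 349.] (array([790.4, 290.5]), 31.5, 169.7, -1.424) plane [ 0.074 -0.604 19.098] med z 18.73954645729941
wrist 4067 [ 26. 353.] (array([ 653.1, -473.7]), 73.6, 162.6, 1.049) plane [  0.598  -1.206 108.866] med z 108.47438521204296
side 1184 [338.  66.] (array([729.9, 533.9]), 147.2, 342.2, -0.573) plane [-0.086  0.035 22.904] med z 23.306269144084443
side 1303 [408. 228.] (array([580.6, -78.5]), 88.9, 116.6, -0.187) plane [-0.0000e+00 -2.0000e-03  2.3207e+01] med z 23.275335799523837
side 976 [521. 333.] (array([ 624.6, -352.3]), 32.4, 91.6, -1.33) plane [  0.485   0.141 133.864] med z 138.01684730405645
```

View pics/p4.png

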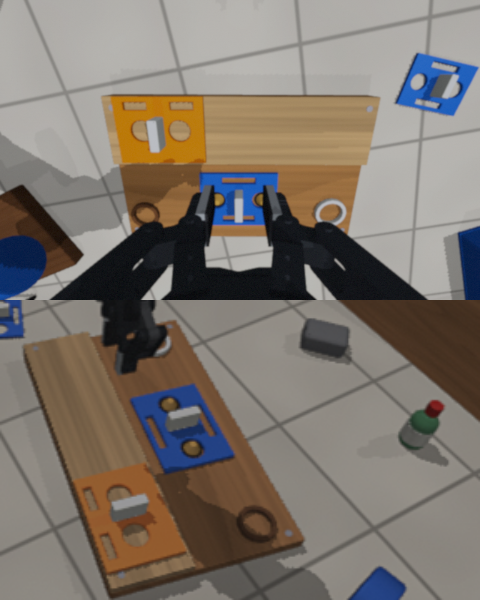

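The side view shows the plate flat on the deck (top at z 23.3 to 24, tilt about 0.002). A pin sits in each hole at (170,403) and (192,447). The gripper is clear and the orange plate has not moved.

```bash
python3 -c "
from cell import ctrl
print(ctrl.finish_job())"
```

```text
the job is handed in; nothing more can be done
None
```

I slid the blue template onto the two brass pins and let go: it lies flat on the deck about 2 mm from the pin midpoint, the orange template looks unmoved, and I handed the job in at about 6.7 s; no verdict came back.

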